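# Clamp the chromatography column

### The job

Clamp the column in its fixture: push the orange tab with a finger so that the steel strap swings over the column fully home against its stop, then push the red cam lever fully down. Leave the column lying in its cradles and disturb nothing else on the bench; nothing is to be picked up.

Things in the scene. Friction and masses are not known exactly. Their poses are not given: they have to be found in the camera images.
- fixture: Column clamp fixture, fixed to the bench at varying place and yaw: aluminium base plate 150 (x) by 170 (y) by 12 mm. Origin: centre of its underside, on the bench; z up. It carries the column along its x, the strap's post at x 0, y -55 mm, and the blue cam post (20 by 14 mm, 82 mm tall) at x 0, y +78 mm.
- strap (a joint): Angle of the steel clamp strap about its vertical post, rad. 0: home on its stop, across the column along the fixture's +y, end under the cam; grows as it opens, anticlockwise from above (1.57: along the fixture's -x). Starts at 0.9 to 1.6, stays where left (0.10 N m friction, 2 N at the tab). Bar 16 mm wide, reaching 113 mm from the post, 51 to 61 mm above the bench.
- strap_pivot (a point): Point on the strap's vertical turning axis, 56 mm above the bench. Its x, y, z axes are those of the fixture; it does not turn with the strap.
- strap_tab (a point): Middle of the orange finger tab on the strap, 50 mm from the pivot. The tab is 12 mm thick across the strap, 24 mm long along it, from 61 to 102 mm above the bench (this point at 81 mm). Axes turn with the strap: +y along the strap away from the post, +x the way the tab moves as the strap swings home, so push on its -x face.
- lever (a joint): Angle of the red cam lever about its level axle, rad. 0: fully raised, pointing 50 degrees above level towards the fixture's +x; grows as it is pushed down; 1.05: fully down, 10 degrees below level. Starts at 0 to 0.25, stays where left; pushing takes 0.22 N m (about 4 N near the end).
- lever_pivot (a point): Centre of the cam lever's axle, 71 mm above the bench; the lever swings in the fixture's x-z plane through this point. Its axes are those of the fixture; it does not turn with the lever.
- lever_tip (a point): Free end of the cam lever, on its centre line, 75 mm from the axle. The lever is 8 mm thick; its last 36 mm are a paddle 24 mm wide. Push on its upper face.
- column: Steel chromatography column, 0.4 kg, loose, lying in two open U cradles of the fixture: tube 26 mm diameter, dark end fittings 33 mm diameter, 150 mm long without the blue plugs (178 mm with). Origin: its middle, on its axis, 30 mm above the bench; x along the column. It must stay in its cradles.
- amber_bottle: small amber glass bottle with a black cap, 52 mm diameter, 105 mm tall, standing beyond the fixture. Not to be disturbed. Origin: middle of its underside.
- vial_a: small clear vial with a blue cap, 24 mm diameter, 45 mm tall, standing near the fixture. Not to be disturbed. Origin: middle of its underside.
- vial_b: small clear vial with a white cap, 24 mm diameter, 45 mm tall, standing near the fixture. Not to be disturbed. Origin: middle of its underside.
- wrench: steel wrench, 130 mm long, lying flat on the bench between the fixture and the robot. Not to be disturbed. Origin: under the middle of it, on the bench.
- solvent_bottle: clear glass bottle with a blue cap, 74 mm diameter, 150 mm tall, standing to one side. Not to be disturbed. Origin: middle of its underside.
- beaker: open glass beaker, 72 mm diameter, 90 mm tall, standing to one side. Not to be disturbed. Origin: middle of its underside.
- cap_jar: white jar with a red cap, 66 mm diameter, 70 mm tall, standing to one side. Not to be disturbed. Origin: middle of its underside.
Not all that is in view belongs to the job. Leave any black, pink or turquoise look-alike of the fixture alone.

How it is judged:
By the outcome, as a careful person would: the job done as asked, in the order asked, and still so for the second after the job is handed in, with the robot touching nothing.
It also fails if it takes over 45 s, if anything falls off the work surface, if the arm or the gripper's body presses on something with over 40 N, if the wrist force passes 120 N, or if a joint passes its speed limit or range.

### The arm

A 6-joint arm with a two-finger parallel gripper is mounted at the origin on the work surface. World frame = base frame: x ahead of the robot, y to its left, z up, the work surface at z = 0. Lengths are in m, angles in rad, forces in N, time in s.
With the tool pointing down it reaches from about 0.35 to 0.775 m from the base axis. Payload 5.5 kg.
Tool frame: the origin (TCP) lies midway between the tips of the shut fingers; the grasp point (between the pads) lies 19 mm behind it (env.grasp_offset is the distance from the TCP to the grasp point, in m); z points along the fingers, y is the direction in which the jaws open and shut (so a half turn about z gives the same grasp; the last joint's range is limited). The gripper opens to 85 mm and grips with 20 to 120 N. Pads are 22 mm wide; open, the fingers measure 114 mm over their backs; the gripper's body (76 mm by 85 mm) begins 54 mm behind the grasp point. The pads swing forward as they close: fully open they stand 13 mm farther back than shut.
Start: joints at [1.007, 0.313, 0.046, 1.304, 0, 1.431], TCP at [0.236, 0.524, 0.231] pointing down, gripper open.
Joint ranges: [-2.76, 2.76], [-0.86, 1.69], [-1.03, 1.26], [-2.2, 2.34], [-1.47, 1.5], [-3.14, 3.14]. Speed limits (rad/s): [2.57, 2.57, 3.14, 3.14, 3.14, 3.14].

### API

Orientations are given as a rotation vector (axis times angle).
In Python, from plant import env gives the robot as it stands. The module is installed in compiled form; this text tells all that it offers. Calls block until the motion is done:
- env.move_to(position, orientation): joint-space move of the TCP to a pose.
- env.line_to(position, ori=None, velocity=0.15, guard=None): straight line of the TCP; ori=None keeps the orientation; velocity is the mean speed in m/s. With guard (N) it stops when the force on the tool has changed by that much, and returns True; else False.
- env.set_joints(angles): joint-space move.
- env.move_gripper(opening, squeeze=None): finger opening in m; squeeze is the grip in N (None keeps the last); returns when the fingers have stopped.
- env.hold(seconds).
- env.solve_ik(position, orientation): joint angles nearest the present ones, or None.
- env.camera(name): name is "scene" or "top" or "wrist"; returns a dict with "img" (420x560x3 uint8, blue, green, red), "vfov" (degrees; the focal length in pixels is half the picture's height over the tangent of half this angle, whatever the lens; pixels are square), "cx", "cy" (the principal point, pixels), "extrinsics" (4x4, takes a point from world to camera coordinates). Camera axes: x right, y up, looking along -z (the intrinsics and any distortion apply to the point x, -y, -z); pixel columns grow to the right and rows downward; lengths in m; the calibration is good to about 2 mm. A picture is of the moment at which its call begins. There is no depth.
A pose or a line that the arm cannot do raises env.Unreachable and nothing moves.
- env.sign_off(): hands the job in, once; it reports no verdict.
Trained networks look in a picture, given as the dict that the camera call returned (one of the last four; its "shot" number tells which), for a name from the list of things; names that differ only in an ending like _2 or _b are one class to them, and where a whole thing is asked for, a point or a joint stands for the part that bears it (a point fixed in the world has none). Each returns a list of dicts, best first, with "p" (0 to 1); they miss things now and then, are a little off and sometimes report something else, mostly with a low value. They report only what shows in the picture. A call takes as long as a camera call. They do not tell look-alikes from the thing itself.
- env.find_in(name, picture): "xy" ([column, row] in pixels, amid what is visible of it).
- env.masks_of(name, picture): "pixels" (420x560 bool, what is visible of it) and "xy" ([column, row] in pixels, amid what is visible of it).
Readings, each from a call of its own:
- env.get_time(): time.
- env.get_qpos(): joint angles.
- env.get_dq(): joint speeds.
- env.get_joint_efforts(): joint torques, N m.
- env.get_tool_pos(): TCP position.
- env.get_tcp_rot(): TCP orientation.
- env.get_ft_force(): force on the tool from outside, world axes, zero at the start.
- env.get_ft_torque(): the same for the moment, N m.
- env.get_width(): finger opening in m.
Only numpy, scipy, OpenCV 4.12 (cv2) and the standard library are available. Lean on these libraries where they do the work, as an engineer would, in place of code of your own. Each camera call takes 0.05 s, during which the arm holds its last target.

## Working session

There is one attempt and no reset: what is moved stays moved. The work goes in short steps, each a Python script; the robot and the scene stay as the last script left them, time stands still between calls to the robot, and variables do not carry over. Pictures are saved under pics/ and viewed, and the job is handed in when it is done.

```bash
ls; mkdir -p pics
cat > h.py <<'E'
import numpy as np, cv2
from plant import env
def K(c):
    f=c["img"].shape[0]/2/np.tan(np.radians(c["vfov"])/2); return f,c["cx"],c["cy"]
def proj(c,p):
    f,cx,cy=K(c); q=c["extrinsics"]@np.append(p,1); return np.array([cx+f*q[0]/-q[2], cy-f*q[1]/-q[2]])
def ray(c,uv):
    f,cx,cy=K(c); d=np.array([(uv[0]-cx)/f,-(uv[1]-cy)/f,-1]); E=c["extrinsics"]; R=E[:3,:3]
    return -R.T@E[:3,3], R.T@d
def atz(c,uv,z):
    o,d=ray(c,uv); return o+d*(z-o[2])/d[2]
E
python3 - <<'E'
from h import *
print(env.get_time())
for n in ["scene","top"]:
    c=env.camera(n); cv2.imwrite(f"pics/{n}0.png",c["img"]); print(n,[k for k in c if k!="img"],c["vfov"],c["cx"],c["cy"],c["extrinsics"].round(3).tolist())
    for k in c:
        if k not in("img","extrinsics"): print(k,c[k])
    for t in ["fixture","strap","strap_tab","lever","lever_tip","column","strap_pivot","lever_pivot","vial_a","amber_bottle","wrench"]:
        try: print(t,[(np.round(r["xy"],1).tolist(),round(r["p"],2)) for r in env.find_in(t,c)])
        except Exception as e: print(t,e)
E
```

```text
pics
0.0
scene ['vfov', 'cx', 'cy', 'extrinsics', 'shot'] 55.47436663176597 278.32306411934206 211.92470654052948 [[0.642, 0.766, -0.012, -0.298], [-0.536, 0.46, 0.708, 0.173], [0.548, -0.449, 0.706, -1.245], [0.0, 0.0, 0.0, 1.0]]
vfov 55.47436663176597
cx 278.32306411934206
cy 211.92470654052948
shot 1
fixture [([326.3, 234.2], 0.89), ([256.8, 345.0], 0.76), ([213.0, 237.6], 0.75), ([96.0, 272.4], 0.74)]
strap [([311.9, 221.7], 0.86), ([254.3, 331.3], 0.85), ([84.4, 253.2], 0.73), ([205.8, 226.0], 0.55)]
strap_tab [([309.6, 222.1], 0.88), ([248.0, 331.7], 0.88), ([88.0, 253.5], 0.72), ([205.5, 225.2], 0.7), ([322.9, 234.7], 0.7)]
lever [([227.6, 204.9], 0.6), ([285.0, 306.4], 0.53), ([353.0, 205.6], 0.45)]
lever_tip [([289.3, 309.0], 0.67), ([229.5, 204.5], 0.56), ([354.6, 204.6], 0.48)]
column [([332.0, 234.0], 0.72), ([353.0, 204.6], 0.72), ([323.9, 231.9], 0.52), ([348.7, 279.6], 0.2)]
strap_pivot [([100.8, 269.1], 0.88), ([325.3, 231.0], 0.75), ([256.8, 343.9], 0.71), ([210.5, 241.0], 0.62)]
lever_pivot [([213.3, 240.0], 0.83), ([96.2, 266.9], 0.67), ([323.3, 233.7], 0.58), ([25
[... 595 characters left out ...]
0.73), ([336.7, 236.2], 0.5), ([293.8, 169.9], 0.39)]
strap_tab [([356.3, 139.9], 0.83), ([291.3, 170.7], 0.55), ([256.3, 194.4], 0.48), ([416.6, 270.0], 0.48), ([331.3, 234.7], 0.46)]
lever [([338.7, 127.3], 0.54), ([231.7, 165.1], 0.52), ([394.7, 257.4], 0.48)]
lever_tip [([308.1, 230.8], 0.68), ([231.9, 168.2], 0.54), ([336.7, 129.8], 0.52), ([397.2, 253.2], 0.43)]
column [([254.3, 175.9], 0.93)]
strap_pivot [([325.6, 236.2], 0.96), ([350.5, 143.0], 0.91), ([405.2, 268.0], 0.88), ([253.7, 185.7], 0.85)]
lever_pivot [([324.6, 236.6], 0.92), ([405.3, 266.2], 0.91), ([352.1, 144.9], 0.86), ([254.2, 182.8], 0.78)]
vial_a []
amber_bottle [([275.7, 133.9], 0.66)]
wrench [([230.5, 231.0], 0.55)]
```

View pics/scene0.png

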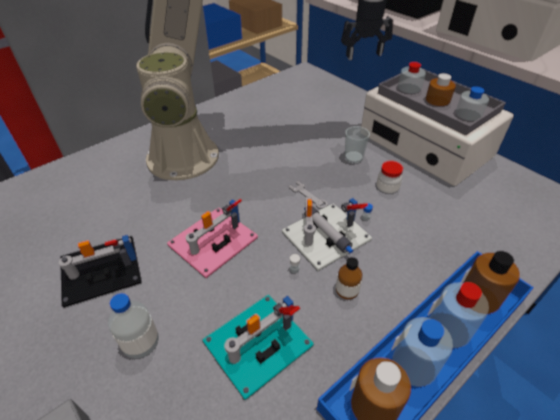

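View pics/top0.png

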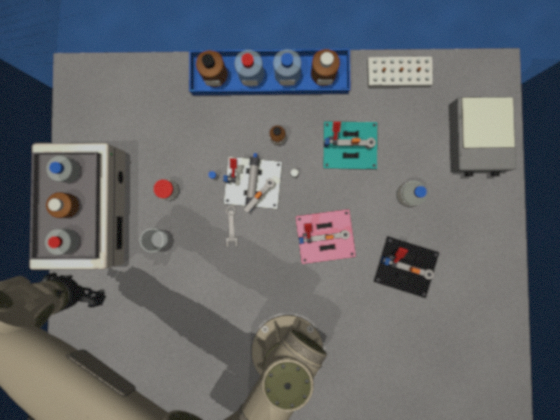

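Run:
```python
from h import *
a=cv2.imread("pics/top0.png")[140:220,195:305]; b=cv2.imread("pics/scene0.png")[185:275,275:385]
cv2.imwrite("pics/crop_t.png",cv2.resize(a,None,fx=7,fy=7,interpolation=cv2.INTER_CUBIC))
cv2.imwrite("pics/crop_s.png",cv2.resize(b,None,fx=6.5,fy=6.5,interpolation=cv2.INTER_CUBIC))
```

```text
(no output)
```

View pics/crop_t.png

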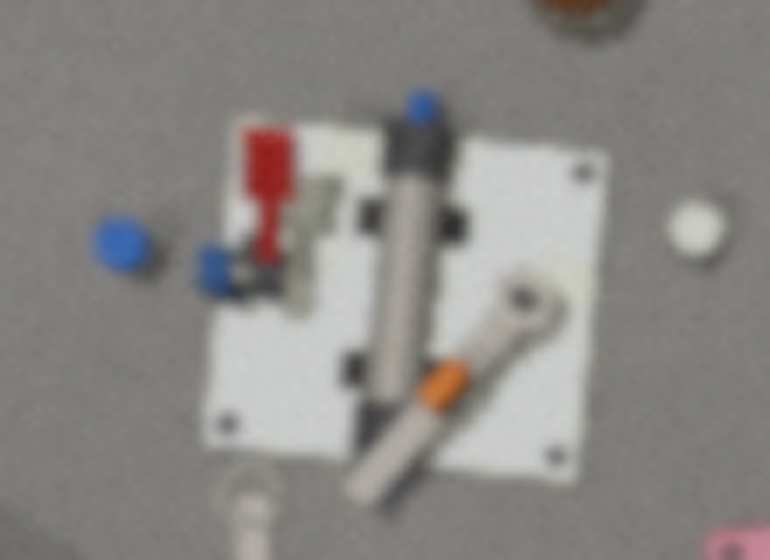

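View pics/crop_s.png

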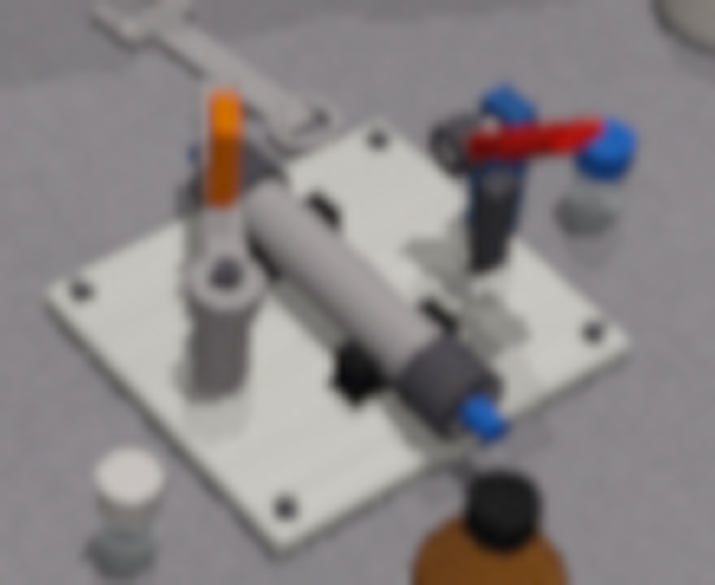

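The top picture shows four clamp fixtures: aluminium at (253,183), pink at (326,236), turquoise at (350,145) and black at (406,267). The aluminium one holds the steel column, and the crop confirms that: orange tab at about (258,195), red paddle at about (233,165), blue and white vials at (212,175) and (294,172). It's the target.

Run:
```python
from h import *
c=env.camera("top")
P=[atz(c,(195+u/7,140+v/7),0.012) for u,v in [(238,118),(608,150),(575,480),(207,447)]]
for p in P: print(p.round(4))
print([np.linalg.norm(P[i]-P[(i+1)%4]).round(4) for i in range(4)])
print("ctr",np.mean(P,0))
ux=(P[0]+P[1]-P[2]-P[3]);print("yaw",np.arctan2(ux[1],ux[0]))
g=lambda u,v,z:atz(c,(195+u/7,140+v/7),z).round(4)
print("pivot",g(525,297,.061),"tab top",g(443,385,.102),"lever tip",g(268,133,.12),"axle",g(262,275,.075))
print("robot base img",proj(c,[0,0,0]))
s=env.camera("scene")
h=lambda u,v,z:atz(s,(275+u/6.5,185+v/6.5),z).round(4)
print("scene pivot",h(225,275,.061),"tab top",h(225,97,.102),"corners",[h(*q,.012) for q in [(632,340),(278,555),(45,295),(375,120)]])
```

```text
[0.6052 0.1785 0.012 ]
[0.5893 0.0122 0.012 ]
[0.4412 0.028  0.012 ]
[0.4572 0.1926 0.012 ]
[np.float64(0.1671), np.float64(0.1489), np.float64(0.1654), np.float64(0.1486)]
ctr [0.52319803 0.10281814 0.012     ]
yaw -0.1004196523805582
pivot [0.5192 0.048  0.061 ] tab top [0.4789 0.0812 0.102 ] lever tip [0.5834 0.1524 0.12  ] axle [0.5283 0.1604 0.075 ]
robot base img [287.17917955 350.82784684]
scene pivot [0.5173 0.0529 0.061 ] tab top [0.4791 0.0862 0.102 ] corners [array([0.6101, 0.1795, 0.012 ]), array([0.5957, 0.0078, 0.012 ]), array([0.448 , 0.0257, 0.012 ]), array([0.462 , 0.1921, 0.012 ])]
```

```bash
cat >> h.py <<'E'
from scipy.spatial.transform import Rotation as Ro
def down(a):
    """tool z down, tool y at world heading a"""
    y=np.array([np.cos(a),np.sin(a),0]); z=np.array([0,0,-1.]); x=np.cross(y,z)
    return Ro.from_matrix(np.c_[x,y,z]).as_rotvec()
E
python3 - <<'E'
from h import *
print(env.get_time(), Ro.from_rotvec(env.get_tcp_rot()).as_matrix().round(3).tolist(), env.get_width())
c=env.camera("wrist"); T=Ro.from_rotvec(env.get_tcp_rot()).as_matrix(); o,_=ray(c,(0,0)); print("cam in tool",T.T@(o-env.get_tool_pos()), (T.T@c["extrinsics"][:3,:3].T).round(2).tolist(),c["vfov"])
for a in np.radians(range(-180,180,30)):
    out=[]
    for p in ([.48,.08,.3],[.48,.08,.07],[.57,.15,.07],[.49,.1,.07]):
        q=env.solve_ik(p,down(a)); out.append(None if q is None else np.round(q,2).tolist())
    print(round(np.degrees(a)),[None if o is None else (o[4],o[5]) for o in out])
E
```

```text
1.3 [[-0.912, 0.411, 0.0], [0.411, 0.912, 0.0], [-0.0, 0.0, -1.0]] 0.08532957744118322
cam in tool [ 0.07819525  0.00135302 -0.14250478] [[-0.0, 0.95, 0.31], [1.0, 0.0, -0.0], [-0.0, 0.31, -0.95]] 60.37260198372129
-180 [(0.0, -1.57), (0.0, -1.57), (0.0, -1.45), (0.0, -1.53)]
-150 [(0.0, -2.09), (0.0, -2.09), (0.0, -1.97), (0.0, -2.05)]
-120 [(-0.0, -2.62), (-0.0, -2.62), (-0.0, -2.5), (-0.0, -2.58)]
-90 [(0.0, -3.14), (0.0, -3.14), (0.0, -3.02), (0.0, -3.1)]
-60 [(-0.0, 2.62), (-0.0, 2.62), (-0.0, 2.74), (-0.0, 2.66)]
-30 [(0.0, 2.09), (0.0, 2.09), (0.0, 2.22), (0.0, 2.14)]
0 [(0.0, 1.57), (0.0, 1.57), (0.0, 1.69), (0.0, 1.61)]
30 [(0.0, 1.05), (0.0, 1.05), (0.0, 1.17), (0.0, 1.09)]
60 [(0.0, 0.52), (0.0, 0.52), (0.0, 0.64), (0.0, 0.56)]
90 [(0.0, 0.0), (0.0, 0.0), (0.0, 0.12), (0.0, 0.04)]
120 [(0.0, -0.52), (0.0, -0.52), (0.0, -0.4), (0.0, -0.48)]
150 [(0.0, -1.05), (0.0, -1.05), (0.0, -0.93), (0.0, -1.01)]
```

Run:
```python
from h import *
env.move_gripper(0.0)
env.move_to([.45,.07,.30],down(np.radians(84)))
print(env.get_time(),env.get_width(),env.get_ft_force())
c=env.camera("wrist"); cv2.imwrite("pics/w1.png",c["img"]); np.save("w1.npy",{k:v for k,v in c.items()},allow_pickle=True)
for t in ["fixture","strap","strap_tab","lever","lever_tip","column","strap_pivot","lever_pivot"]:
    print(t,[(np.round(r["xy"],1).tolist(),round(r["p"],2)) for r in env.find_in(t,c)])
```

```text
3.9583 -0.0001973934414236688 [0.63065366 0.23059547 0.04345913]
fixture [([95.2, 315.1], 0.88), ([103.1, 96.9], 0.63), ([333.7, 215.5], 0.57)]
strap [([296.1, 203.2], 0.84), ([60.8, 102.0], 0.72), ([67.5, 342.9], 0.59)]
strap_tab [([64.2, 99.0], 0.94), ([298.1, 202.0], 0.85), ([69.4, 349.0], 0.57)]
lever [([372.2, 277.3], 0.75), ([130.0, 115.7], 0.72), ([119.6, 342.5], 0.64), ([317.6, 231.5], 0.5)]
lever_tip [([376.1, 279.1], 0.84), ([119.4, 347.2], 0.82), ([129.9, 116.5], 0.64)]
column [([317.9, 231.2], 0.68)]
strap_pivot [([109.2, 95.6], 0.69), ([91.9, 312.5], 0.67), ([332.7, 216.9], 0.65), ([294.6, 205.0], 0.6)]
lever_pivot [([106.8, 94.2], 0.93), ([92.9, 315.9], 0.87), ([334.6, 219.2], 0.59)]
```

View pics/w1.png

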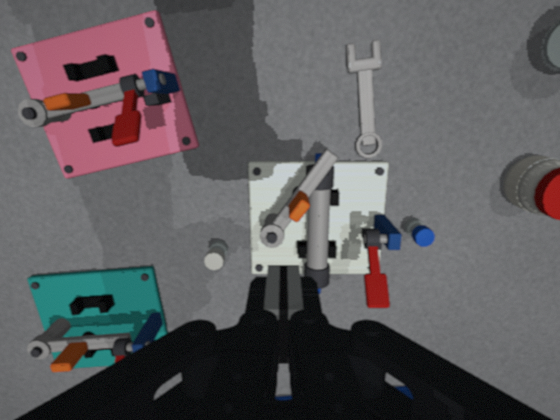

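Run:
```python
from h import *
a=cv2.imread("pics/w1.png")[140:310,230:430]
a=cv2.resize(a,None,fx=3.5,fy=3.5,interpolation=cv2.INTER_CUBIC); cv2.imwrite("pics/w1c.png",a)
```

```text
(no output)
```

View pics/w1c.png

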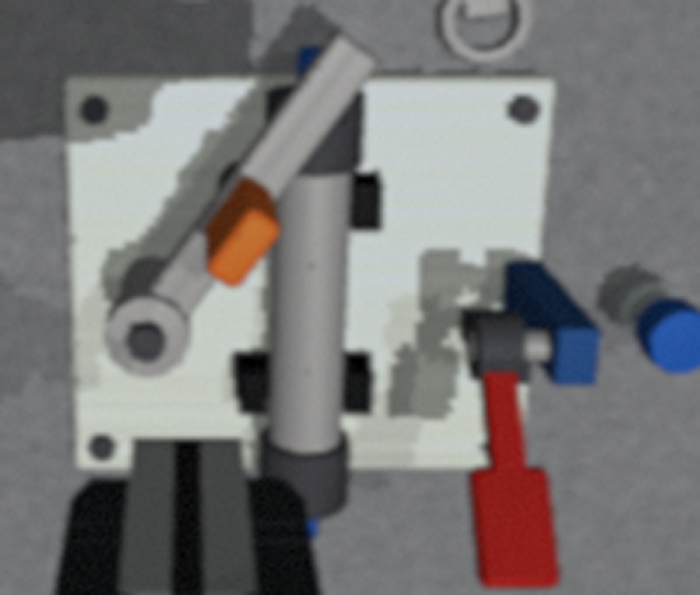

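Run:
```python
from h import *
c=np.load("w1.npy",allow_pickle=True).item()
g=lambda u,v,z:atz(c,(230+u/3.5,140+v/3.5),z)
A,B,C=g(66,79,.012),g(555,78,.012),g(77,468,.012)
print("corners",A.round(4),B.round(4),C.round(4),np.linalg.norm(A-B),np.linalg.norm(A-C))
ctr=(B+C)/2; yaw=np.arctan2(*(B-A)[[1,0]])-np.pi/2; print("ctr",ctr,"yaw",yaw, "yaw2",np.arctan2(*(C-A)[[1,0]]))
pv=g(146,337,.063); tb=g(247,248,.102); print("piv",pv,"tab",tb)
end=g(355,52,.061);print("end",end)
d=tb-pv; print("tab r",np.hypot(*d[:2])," dir tab/end",np.arctan2(d[1],d[0]),np.arctan2(*(end-pv)[[1,0]]),np.hypot(*(end-pv)[:2]))
R=lambda y:np.array([[np.cos(y),-np.sin(y)],[np.sin(y),np.cos(y)]])
for nm,p in [("piv",pv),("tab",tb),("hub",g(500,335,.081)),("tip",g(520,583,.125)),("tipb",g(522,583,.118))]:
    print(nm,p.round(4),"fix",(R(-yaw)@(p-ctr)[:2]).round(4))
```

```text
corners [0.4422 0.0316 0.012 ] [0.4593 0.198  0.012 ] [0.5891 0.0161 0.012 ] 0.16734437654253742 0.14772149955155234
ctr [0.52418419 0.10705255 0.012     ] yaw -0.1025336726384749 yaw2 -0.10531882641614385
piv [0.51936331 0.05180654 0.063     ] tab [0.48051978 0.08611128 0.102     ]
end [0.43525583 0.12477309 0.061     ]
tab r 0.05182311255162122  dir tab/end 2.418164020717854 2.4270037312481074 0.11134713409718519
piv [0.5194 0.0518 0.063 ] fix [ 0.0009 -0.0554]
tab [0.4805 0.0861 0.102 ] fix [-0.0413 -0.0253]
hub [0.5231 0.1611 0.081 ] fix [-0.0066  0.0537]
tip [0.582  0.1547 0.125 ] fix [0.0526 0.0534]
tipb [0.5867 0.157  0.118 ] fix [0.0571 0.0561]
```

```bash
cat >> h.py <<'E'
yaw=-0.102; ctr=np.array([.524,.1055]); Rf=np.array([[np.cos(yaw),-np.sin(yaw)],[np.sin(yaw),np.cos(yaw)]])
piv=ctr+Rf@[0,-.055]
def fin(th,off,z=.072,r=.05):
    f=np.pi/2+yaw+th; u=np.array([np.cos(f),np.sin(f)]); x=np.array([np.sin(f),-np.cos(f)])
    return np.append(piv+r*u-off*x,z), down(f)
E
python3 - <<'E'
from h import *
t=.955
env.move_to(*fin(t,.030,.14))
hit=env.line_to(fin(t,.030)[0],velocity=.1,guard=8)
print(env.get_time(),hit,env.get_tool_pos(),fin(t,.03)[0],env.get_ft_force())
if not hit:
    hit=env.line_to(fin(t,.018)[0],velocity=.05,guard=10)
    print(hit,env.get_tool_pos(),env.get_ft_force())
c=env.camera("wrist"); cv2.imwrite("pics/w2.png",c["img"])
E
```

```text
6.1667 False [0.46156924 0.0610828  0.07257577] [0.46100508 0.06107447 0.072     ] [ 0.06880149 -0.52984056 -0.72460013]
False [0.46942164 0.07047249 0.07222342] [-0.23795854  0.26121206  0.87688806]
```

View pics/w2.png

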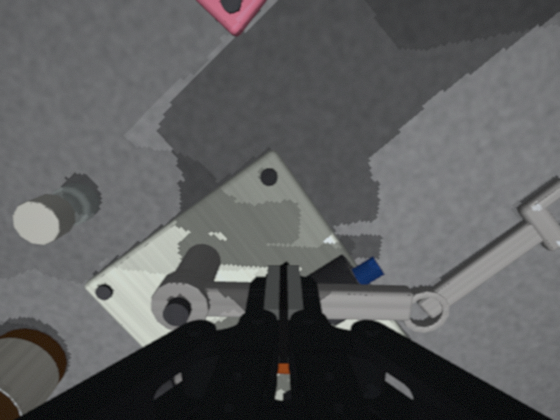

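The wrist picture shows the shut fingers at about (285,280), just on the trailing side of the strap. The orange tab shows behind them at (284,368), and the post is at (178,305). Next is the sweep home.

Run:
```python
from h import *
for t in list(np.linspace(.955,-.12,10))[1:]:
    p,o=fin(t,.017); f0=env.get_ft_force()
    hit=env.line_to(p,o,velocity=.07,guard=14)
    a=env.get_tool_pos(); print(round(t,3),hit,(a-p).round(4),(env.get_ft_force()).round(1),env.get_time())
    if hit: break
print("fixture xy",(Rf.T@(a[:2]-ctr)).round(4))
```

```text
0.836 False [ 0.      0.0001 -0.    ] [0.4 0.  0.7] 6.875
0.716 False [-0.0001 -0.0001 -0.    ] [-0.7  0.2 -0.4] 7.1417
0.597 False [-0.0001 -0.0001 -0.0001] [ 0.5 -0.8 -0.3] 7.4083
0.477 False [ 0.     -0.0001 -0.    ] [0.4 0.5 0.2] 7.675
0.358 False [ 0.     -0.0001  0.    ] [-0.1 -0.3 -0.4] 7.9417
0.238 False [ 0.0001 -0.0001  0.    ] [ 0.5 -0.3  0. ] 8.2083
0.119 False [ 0.0001 -0.      0.    ] [ 0.  -0.6  0.9] 8.475
-0.001 False [-0.0004 -0.0001 -0.0002] [-1.7  0.2 -0.3] 8.7417
-0.12 True [-0.0076  0.0007 -0.0013] [ 0.1  0.4 -0.5] 8.95
fixture xy [-0.0186 -0.0034]
```

Run:
```python
from h import *
for n in ["top","scene"]:
    c=env.camera(n); s=(140,220,195,305) if n=="top" else (180,270,275,385)
    cv2.imwrite(f"pics/{n}3.png",cv2.resize(c["img"][s[0]:s[1],s[2]:s[3]],None,fx=6.5,fy=6.5,interpolation=cv2.INTER_CUBIC))
```

```text
(no output)
```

View pics/scene3.png

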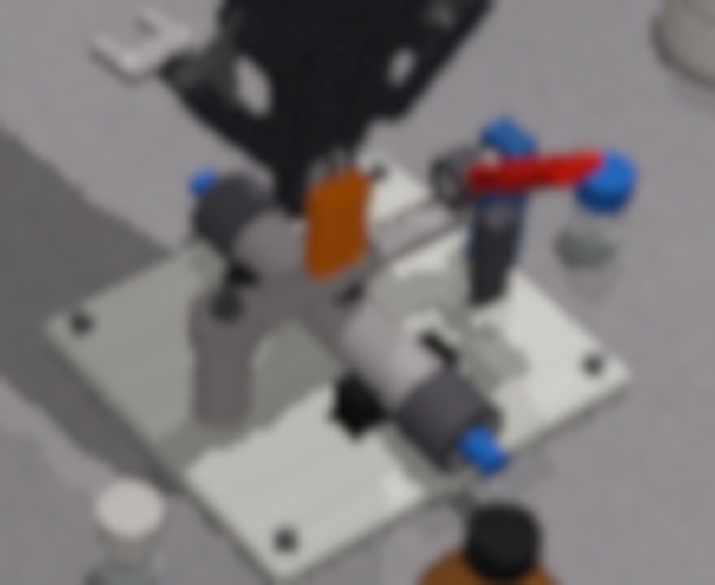

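View pics/top3.png

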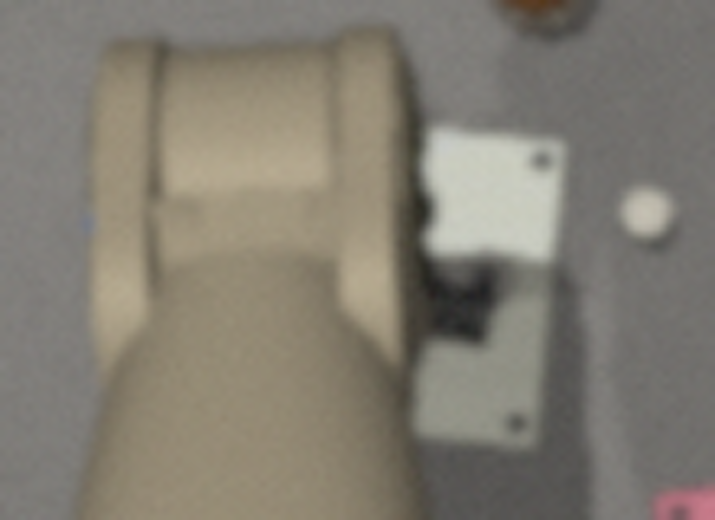

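The scene crop shows the strap across the column with its end at the cam. The orange tab is at about (327,220) and the lever is still raised. I'll press once more to confirm the stop, then back off and look.

Run:
```python
from h import *
e=Rf@[1,0]; e3=np.append(e,0)
p=env.get_tool_pos()
env.line_to(p-.006*e3,velocity=.1)
env.hold(.2)
hit=env.line_to(p+.02*e3,velocity=.05,guard=25); a=env.get_tool_pos()
print(hit,(Rf.T@(a[:2]-ctr)).round(4),env.get_ft_force().round(1))
env.line_to(p-.025*e3,velocity=.15)
q=p-.025*e3; q[2]=.2; env.line_to(q,velocity=.25)
q2=np.append(ctr+Rf@[-.07,0.0],.24); env.line_to(q2,down(np.pi/2+yaw),velocity=.25)
print(env.get_time())
c=env.camera("wrist"); cv2.imwrite("pics/w4.png",c["img"]); np.save("w4.npy",{k:v for k,v in c.items()},allow_pickle=True)
for t in ["strap","strap_tab","lever","lever_tip"]:
    print(t,[(np.round(r["xy"],1).tolist(),round(r["p"],2)) for r in env.find_in(t,c)])
```

```text
True [-0.0188 -0.0034] [-0.8 -0.4  0.5]
11.1583
strap [([15.8, 95.0], 0.79), ([20.1, 374.6], 0.7), ([263.5, 255.4], 0.69)]
strap_tab [([15.2, 96.3], 0.91), ([266.1, 254.3], 0.85), ([22.2, 381.3], 0.85)]
lever [([341.9, 299.3], 0.83), ([52.9, 380.7], 0.74)]
lever_tip [([52.6, 384.9], 0.7), ([341.9, 297.2], 0.63), ([42.1, 120.0], 0.62), ([172.2, 278.5], 0.36), ([265.0, 256.7], 0.3)]
```

View pics/w4.png

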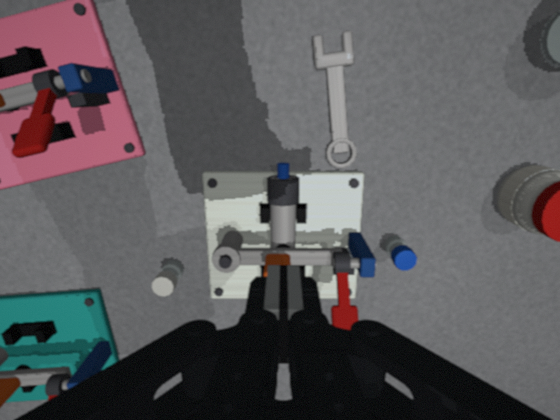

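Run:
```python
from h import *
c=np.load("w4.npy",allow_pickle=True).item()
a=c["img"][160:340,200:420]; cv2.imwrite("pics/w4c.png",cv2.resize(a,None,fx=3.3,fy=3.3,interpolation=cv2.INTER_CUBIC))
F=lambda uv,z:(Rf.T@(atz(c,uv,z)[:2]-ctr)).round(4)
print("strap nut",F((225,262),.063),"hub",F((343,258),.082),"paddle mid (r57)",F((344,313),.115),"corners",F((204,173),.012),F((363,172),.012))
m=env.solve_ik(np.append(ctr+Rf@[.05,.054],.075),down(np.pi/2+yaw)); print(m)
```

```text
strap nut [ 0.0032 -0.0549] hub [-0.0097  0.0557] paddle mid (r57) [0.0262 0.0532] corners [-0.0739 -0.0807] [-0.0748  0.0843]
[ 0.12619397  0.44768228 -0.1511562   0.97195784  0.          0.22819397]
```

View pics/w4c.png

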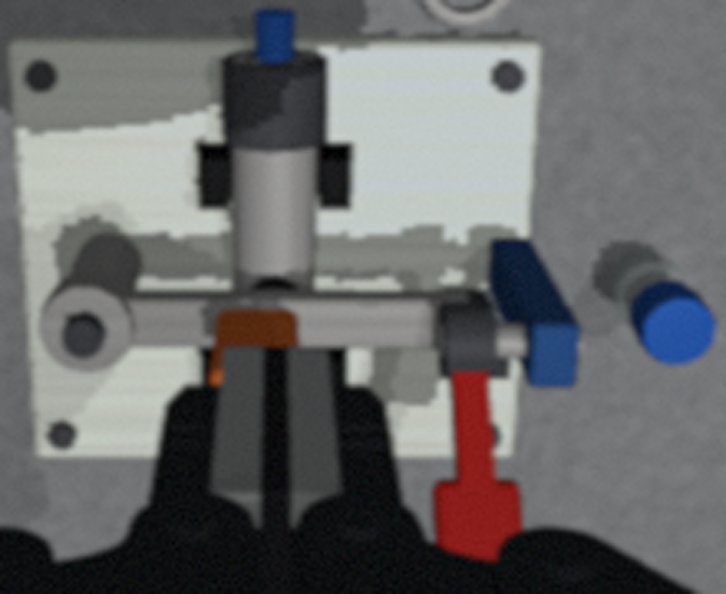

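The strap now lies parallel to the plate's edge, with its end under the cam hub at crop (470,335). It stopped at the same place under 25 N as before. The red paddle is at crop (478,520), in the plane at fixture y ≈ 55 mm. Pushing the lever down next.

Run:
```python
from h import *
o=down(np.pi/2+yaw); xy=ctr+Rf@[.052,.0545]
env.line_to(np.append(xy,.20),o,velocity=.25)
for z in (.12,.10,.085,.05):
    hit=env.line_to(np.append(xy,z),velocity=.07,guard=25); print(z,hit,env.get_tool_pos()[2],env.get_ft_force().round(1))
    if hit: break
env.line_to(np.append(xy,.13),velocity=.15)
hit=env.line_to(np.append(xy,.05),velocity=.09,guard=32); print(hit,env.get_tool_pos()[2])
env.line_to(np.append(xy,.2),velocity=.25)
env.line_to(np.append(ctr+Rf@[-.07,.0],.26),velocity=.25)
print(env.get_time())
c=env.camera("wrist"); cv2.imwrite("pics/w5.png",c["img"])
c=env.camera("scene"); cv2.imwrite("pics/s5.png",c["img"]); cv2.imwrite("pics/s5c.png",cv2.resize(c["img"][180:270,275:385],None,fx=6.5,fy=6.5,interpolation=cv2.INTER_CUBIC))
```

```text
0.12 False 0.12074923828432199 [ 2.1 -1.5  2.7]
0.1 False 0.09924654154777096 [ 1.3 -0.5 -0.2]
0.085 False 0.0843314731205217 [-0.6  0.5  1. ]
0.05 True 0.06661902924104889 [-3.9 -0.6 12.4]
True 0.06681380489795583
17.3
```

View pics/w5.png

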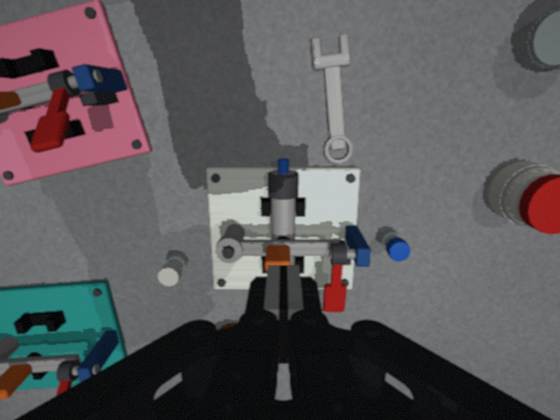

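View pics/s5c.png

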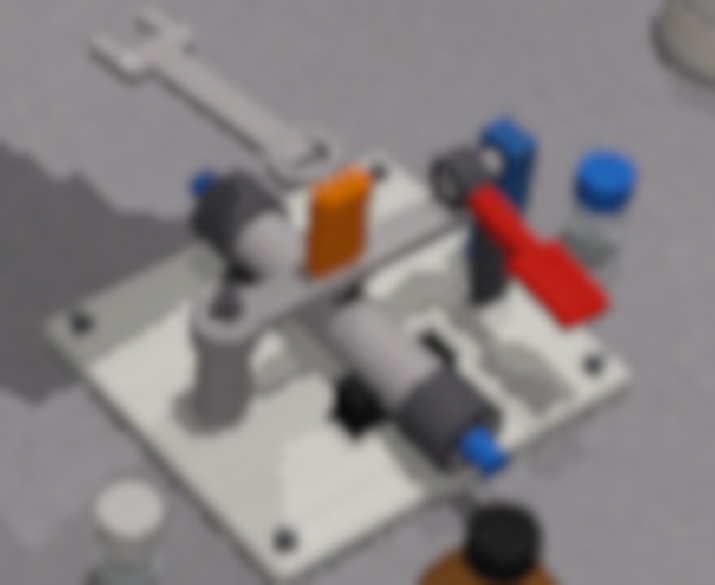

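The lever is fully down: its paddle is at crop (565,285), and both presses stopped at TCP z ≈ 67 mm, against about 68 mm expected. The strap is home, the column is in its cradles, and the vials, bottle and wrench are where they were. Handing in.

Run:
```python
from h import *
print(env.get_ft_force().round(1)); env.sign_off(); print(env.get_time())
```

```text
[ 1.1 -0.4 -0.6]
the job is handed in; nothing more can be done
the job is handed in; nothing more can be done
```

The column is clamped in the aluminium fixture and the job is handed in. I pushed the orange tab with the shut fingers until the strap reached its stop, then pushed the red lever down to its own stop. The clock read 17.3 s at the last check, before the final picture and hand-in.

- **Strap:** it stopped within 0.2 mm of the same place under presses of about 14 N and 25 N. The pictures show it square across the column with its end under the cam. The stop was 1.8 mm short of my estimate, which is within the 2 to 4 mm by which the cameras disagreed.
- **Lever:** two presses, of about 25 N and 32 N, both stopped at about 67 mm height, against about 68 mm expected for fully down.
- **Surroundings:** the last pictures show the column in its cradles, with the vials, amber bottle and wrench where they were. I did not closely compare the beaker, jar or solvent bottle before and after. The arm touched only the tab and lever and ended clear of everything.

While sweeping the tab, the readings between steps did not show the expected 2 N of friction, so I confirmed from the pictures that the strap had moved.

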